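Sort the glazed ware into its trays

TASK

Sort the mixed row of ware: stand the two handleless cups in the divided wooden tray, one in each compartment, the two bud vases in the small black crate, and the lidded jar in the round wooden tray. Every piece must end upright, flat on the floor of its tray; it is fragile, so set it down gently and neither drop it nor knock anything over. Leave the mug and the teapot where they stand.

Things in the scene. Friction and masses are not known exactly. Their poses are not given: they have to be found in the camera images.
- cup_a: handleless stoneware cup, open at the top, 62 tall; straight round side of diameter 58 from 12 mm height up to the rim, wall 4, foot diameter 50; about 0.14 kg. Origin: centre of the underside, z up. At the start it stands upright on the table. Twin of the other cup. Lengths in mm.
- cup_b: handleless stoneware cup, open at the top, 62 tall; straight round side of diameter 58 from 12 mm height up to the rim, wall 4, foot diameter 50; about 0.14 kg. Origin: centre of the underside, z up. At the start it stands upright on the table. Twin of the other cup. Lengths in mm.
- vase_a: stoneware bud vase, 112 tall: round belly of diameter 46 up to 52 mm height, shoulder narrowing to a straight neck of diameter 24 from 72 mm height to the top at 112, foot diameter 42; about 0.17 kg. Origin: centre of the underside, z up. At the start it stands upright on the table. Twin of the other vase. Lengths in mm.
- vase_b: stoneware bud vase, 112 tall: round belly of diameter 46 up to 52 mm height, shoulder narrowing to a straight neck of diameter 24 from 72 mm height to the top at 112, foot diameter 42; about 0.17 kg. Origin: centre of the underside, z up. At the start it stands upright on the table. Twin of the other vase. Lengths in mm.
- jar: squat stoneware jar with its lid fixed on, 75 tall with the knob: straight round side of diameter 60 from 10 to 50 mm height, then the lid (diameter 54, rising to 61 mm) and a small knob of diameter 16 on top (60 to 75 mm), foot diameter 48; about 0.22 kg. Origin: centre of the underside, z up. At the start it stands upright on the table. Lengths in mm.
- cup_tray: low dark wooden tray, fixed to the table, 97 (its x) by 188 (its y) outside, walls and floor 6 thick, rim 22 above the table. One wall across the middle, also 22 high, makes two compartments side by side along its y, each 85 by 85 inside, centred at y = +47.0 and -47.0 in its frame. Origin: centre of its underside on the table, z up; it is turned by up to 0.2 rad from the robot's axes. Lengths in mm.
- crate: small rectangular black plastic crate, fixed to the table, open on top, 122 (its x) by 162 (its y) outside, walls and floor 6 thick, rim 50 above the table, one undivided space of 110 by 150 inside. Origin: centre of its underside on the table, z up; it is turned by up to 0.2 rad from the robot's axes. Lengths in mm.
- round_tray: round dark wooden tray, fixed to the table, outside diameter 112, inside about 98, floor 8 thick, rim 18 above the table. Origin: centre of its underside on the table, z up. Lengths in mm.
- mug: bystander: stoneware mug with a handle, diameter 68, 80 tall, standing in the row among the ware with its handle (on its own +y side, about 35 mm out) towards the robot; loose, 0.3 kg. Origin: centre of the underside. Lengths in mm.
- teapot: bystander: brown teapot, body diameter 116, 102 tall, spout and handle 95 mm out along its y; loose, 0.7 kg, standing off to the robot's left of the trays. Origin: centre of the underside. Lengths in mm.

How it is judged:
At the end, for the whole second after the job is handed in: Both cups stand in the compartments of the divided tray (one in each: two do not fit in one), both vases inside the crate and the jar inside the round tray (its axis within 28 mm of the tray's), each with its underside within 4 mm of the tray's floor height, upright within 0.1 rad and at rest (angle between each of cup_a, cup_b, vase_a, vase_b, jar's own z axis and vertical below 0.1 rad and linear speed of each of cup_a, cup_b, vase_a, vase_b, jar below 0.02 m/s and angular speed of each of cup_a, cup_b, vase_a, vase_b, jar below 0.2 rad/s and x of cup_a in the frame of cup_tray between -0.019 and 0.019 m and y of cup_a in the frame of cup_tray between -0.067 and 0.067 m and z of cup_a in the frame of cup_tray between 0.002 and 0.01 m and x of cup_b in the frame of cup_tray between -0.019 and 0.019 m and y of cup_b in the frame of cup_tray between -0.067 and 0.067 m and z of cup_b in the frame of cup_tray between 0.002 and 0.01 m and x of vase_a in the frame of crate between -0.038 and 0.038 m and y of vase_a in the frame of crate between -0.058 and 0.058 m and z of vase_a in the frame of crate between 0.002 and 0.01 m and x of vase_b in the frame of crate between -0.038 and 0.038 m and y of vase_b in the frame of crate between -0.058 and 0.058 m and z of vase_b in the frame of crate between 0.002 and 0.01 m and horizontal distance between jar and round_tray below 0.028 m and z of jar in the frame of round_tray between 0.004 and 0.012 m); the robot touches nothing.
It fails at once if a piece is knocked over (leans more than 0.8 rad) (angle between any of cup_a, cup_b, vase_a, vase_b, jar's own z axis and vertical above 0.8 rad).
It fails at once if a piece is dropped or thrown: it moves faster than 0.6 m/s with no finger touching it (a fall of about 18 mm) ((linear speed of cup_a above 0.6 m/s and contact force between cup_a and the fingers below 0.05 N) or (linear speed of cup_b above 0.6 m/s and contact force between cup_b and the fingers below 0.05 N) or (linear speed of vase_a above 0.6 m/s and contact force between vase_a and the fingers below 0.05 N) or (linear speed of vase_b above 0.6 m/s and contact force between vase_b and the fingers below 0.05 N) or (linear speed of jar above 0.6 m/s and contact force between jar and the fingers below 0.05 N)).
It fails at once if the mug or the teapot is shifted by more than 25 mm (distance of any of mug, teapot from where it was at the start of the episode above 0.025 m).
It also fails if it takes over 131 s, if anything falls off the work surface, if the arm or the gripper's body presses on something with over 40 N, if the wrist force passes 120 N, or if a joint passes its speed limit or range.

ROBOT

A 6-joint arm with a two-finger parallel gripper is mounted at the origin on the work surface. World frame = base frame: x ahead of the robot, y to its left, z up, the work surface at z = 0. Lengths are in m, angles in rad, forces in N, time in s.
With the tool pointing down it reaches from about 0.35 to 0.775 m from the base axis. Payload 5.5 kg.
Tool frame: the origin (TCP) lies on the centre line of the jaws, within the pads' length; the fingertips stand 11 mm ahead of it and the grasp point (between the pads) lies 8 mm behind it; z points along the fingers, y is the line along which they close (so a half turn about z gives the same grasp; the last joint's range is limited). The gripper opens to 85 mm and grips with 20 to 120 N. Pads are 22 mm wide; open, the fingers measure 114 mm over their backs; the gripper's body (76 mm by 85 mm) begins 54 mm behind the grasp point. The pads swing forward as they close: fully open they stand 13 mm farther back than shut.
Start: joints at [0.963, 0.313, 0.046, 1.304, 0, 1.431], TCP at [0.259, 0.513, 0.242] pointing down, gripper open.
Joint ranges: [-2.76, 2.76], [-0.86, 1.69], [-1.03, 1.26], [-2.2, 2.34], [-1.47, 1.5], [-3.14, 3.14]. Speed limits (rad/s): [2.57, 2.57, 3.14, 3.14, 3.14, 3.14].

INTERFACE

Orientations are given as a unit quaternion [w, x, y, z].
In Python, from workcell import get_state, eyes, env gives the robot as it stands.
- The arm moves only by the shell command python3 -m inch 'ROWS' [OPENING] [FORCE]. ROWS is JSON, one flat list of numbers, 4 for each row, row after row: the shift along the tool's x, y, z in cm, then the turn about the tool's z in rad. A call has exactly 5 rows; each row shifts and turns the commanded pose from where the row before left it, along the tool's axes as they then stand; what a row does not reach is not made up. A row lasts 1/12 s, in which the tool goes at most 41.7 mm and 7.16 degrees, less where a joint would pass 70% of its speed; a pose out of reach is approached as far as the arm can. A call is refused whole if a number of a shift passes 4.17 or a number of a turn 0.125, either way. A call with a gripper value outside its range is refused whole. OPENING is the opening, from -1 (shut) to 1 (fully open), set as the call begins (- or left out, the last holds). The fingers move at their own pace and stop on an object; FORCE is the grip in N (left out, the last holds). Time passes only in rows, so rows that do not move let the fingers close, or fill a call up. It gives the time, the measured TCP pose, the force, the opening and the grip force at its end, in the units of the state.
- get_state(): the state, without advancing time (a new reading comes with each control period).
- eyes.read_camera(name): name is "side" or "top" or "wrist"; returns the picture (384x512x3 uint8, red, green, blue); there is no depth.
- eyes.camera_info(name): a dict with "fovy" (degrees; the focal length in pixels is half the picture's height over the tangent of half this angle, whatever the lens; pixels are square), "cx", "cy" (the principal point, pixels), "xyz" and "orientation" of the camera in the world. Camera axes: x right, y down, z forward; pixel columns grow to the right and rows downward; lengths in m; the calibration is good to about 2 mm. The wrist camera is an equidistant fisheye: a pixel r from the principal point sees the ray r / f radians off the axis. A picture is of the moment at which its call begins: read the wrist's pose just before it. camera_info takes no time and is no camera call; for the wrist camera it gives the pose at the moment of the call.
- env.hand_in(): hands the job in; it is judged then, once.
The state is a dict: "clock": time; "joint_pos": joint angles; "qvel": joint speeds; "tau": joint torques, N m; "tcp_pos": TCP position; "orientation": TCP orientation; "wrist_force": force on the tool from outside, world axes, zero at the start; "ft_torque": the same for the moment, N m; "finger_gap": finger opening in m; "grip_force": force on a finger pad.
Only numpy, scipy, OpenCV 4.12 (cv2) and the standard library are available. Lean on these libraries where they do the work, as an engineer would, in place of code of your own. Each camera call takes 0.05 s, during which the arm holds its last target. There are 200 camera calls.

## Working session

There is one attempt and no reset: what is moved stays moved. The work goes in short steps, Python scripts to look and compute and a shell command to move; the robot and the scene stay as the last step left them, time stands still between calls to the robot, and variables do not carry over. Pictures are saved under pics/ and viewed, at most 14 in all, crops included, and the job is handed in when it is done.

```bash
ls; mkdir -p pics
python3 - <<'E'
from workcell import get_state, eyes, env
import cv2
for n in ["top","side"]:
    i=eyes.camera_info(n); print(n,i)
    cv2.imwrite(f"pics/{n}0.png",eyes.read_camera(n)[:,:,::-1])
print(get_state())
E
```

```text
pics
top {'fovy': 50.3623128553075, 'cx': 256.36822950028, 'cy': 190.78858308048592, 'xyz': array([0.29088536, 0.09670704, 1.12095622]), 'orientation': array([ 0.07424867, -0.66411352,  0.73968673, -0.07939715])}
side {'fovy': 46.91090863082843, 'cx': 255.2094050977471, 'cy': 193.08098596526025, 'xyz': array([-0.08455251, -0.47612837,  0.85888101]), 'orientation': array([-0.3531697 ,  0.84155073, -0.37757541,  0.15652586])}
{'clock': 0.1, 'joint_pos': array([ 9.63391170e-01,  3.13951531e-01,  4.50971132e-02,  1.30364217e+00,
       -2.47283019e-05,  1.43118967e+00]), 'qvel': array([ 0.00059063, -0.00093896,  0.00399048,  0.00090705,  0.00082446,
       -0.00106514]), 'tau': array([ 2.59703578e-03, -4.81724703e+01,  2.99243277e+01,  1.27385309e-02,
       -1.75017317e-04,  1.37601299e-05]), 'tcp_pos': array([0.25903731, 0.51283822, 0.24148498]), 'orientation': array([-2.98684857e-04,  2.31772254e-01,  9.72769705e-01, -7.96027043e-04]), 'wrist_force': array([-0.44975642,  0.81006404, -0.21424072]), 'ft_torque': array([-0.03202277,  0.00645665, -0.01867349]), 'grip_force': 0.0, 'finger_gap': 0.08562022412237892}
```

View pics/top0.png

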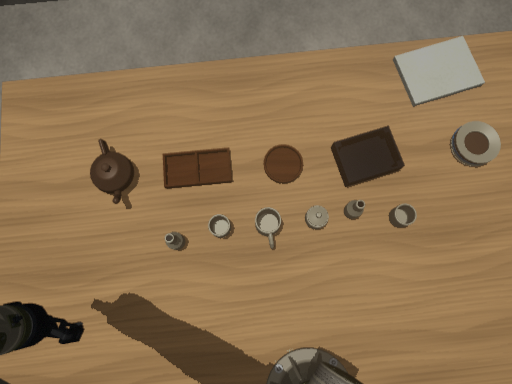

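View pics/side0.png

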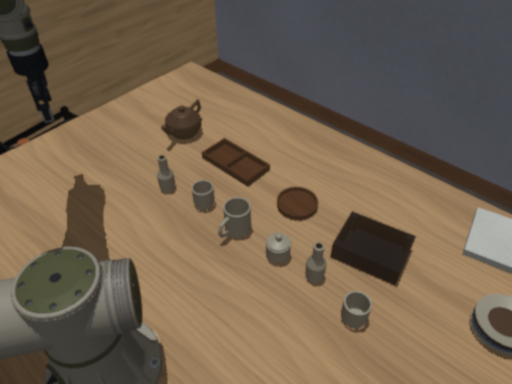

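The top view shows the row, left to right: vase (174,241), cup (220,226), mug (268,222), jar (317,216), vase (355,209), cup (403,215). The trays are at (198,168), (283,163) and (368,156), with the teapot at (112,172). The side view confirms this order.

```bash
cat > h.py <<'E'
import numpy as np, cv2
from scipy.spatial.transform import Rotation as R
from workcell import get_state, eyes, env
def rot(q): return R.from_quat([q[1],q[2],q[3],q[0]]).as_matrix()
def ray(i,u,v,fish=False,H=384):
    f=H/2/np.tan(np.radians(i['fovy'])/2)
    x,y=(u-i['cx'])/f,(v-i['cy'])/f
    if fish:
        t=np.hypot(x,y); s=np.sin(t)/max(t,1e-9); d=np.array([x*s,y*s,np.cos(t)])
    else: d=np.array([x,y,1.])
    return rot(i['orientation'])@d
def onz(i,u,v,z,fish=False):
    d=ray(i,u,v,fish); p=np.array(i['xyz']); return (p+d*(z-p[2])/d[2])
E
python3 - <<'E'
from h import *
im=cv2.imread("pics/top0.png"); i=eyes.camera_info("top")
hsv=cv2.cvtColor(im,cv2.COLOR_BGR2HSV)
c=cv2.resize(im[130:255,150:420],None,fx=2.9,fy=2.9,interpolation=cv2.INTER_CUBIC); cv2.imwrite("pics/c1.png",c)
m=(hsv[...,1]<75).astype(np.uint8); 
dark=(hsv[...,2]<95).astype(np.uint8)
for nm,mm in(("grey",m),("dark",dark)):
    n,l,s,ce=cv2.connectedComponentsWithStats(mm)
    for k in range(1,n):
        if s[k,4]>60 and 130<ce[k][1]<260: print(nm,s[k],ce[k].round(1),cv2.minAreaRect(np.argwhere(l==k)[:,::-1].astype(np.float32)))
for p in [(0,0)]: pass
E
```

```text
grey [ 451  121   50   45 1186] [475.9 142.5] ((475.00006103515625, 143.0), (43.826927185058594, 48.29906463623047), 63.43495178222656)
grey [347 200  18  17 159] [354.3 207.8] ((355.5, 208.0), (16.0, 17.0), 90.0)
grey [306 205  23  23 392] [316.8 216.3] ((316.7500305175781, 216.25003051757812), (21.21320343017578, 21.920310974121094), 45.0)
grey [394 204  23  22 235] [402.9 214.8] ((405.0000305175781, 214.0), (21.21320343017578, 21.21320343017578), 45.0)
grey [255 207  26  41 493] [268.1 223.5] ((265.7403259277344, 225.49664306640625), (25.953128814697266, 37.16389846801758), 19.179006576538086)
grey [208 214  22  23 300] [219.7 226. ] ((219.00003051757812, 225.00003051757812), (21.21320343017578, 21.21320343017578), 45.0)
grey [165 233  18  16 166] [172.4 239.8] ((173.5, 240.5), (15.0, 17.0), 90.0)
dark [ 331  126   73   62 2930] [366.7 156.4] ((367.0591125488281, 156.18572998046875), (47.25645065307617, 64.97221374511719), 72.34988403320312)
dark [450 129  36  39 279] [461.9 153.8] ((463.63580322265625, 152.74508666992188), (44.19969940185547, 20.706371307373047), 51.5462913513183
[... 926 characters left out ...]
389 208  18  20 142] [394.7 219.6] ((395.4662780761719, 219.85394287109375), (22.137924194335938, 11.566709518432617), 58.570438385009766)
dark [210 216  17  17  93] [215.  221.9] ((216.00001525878906, 222.50001525878906), (10.60660171508789, 17.677669525146484), 45.0)
dark [218 220  16  19  78] [228.1 231.3] ((227.29391479492188, 230.9548797607422), (9.037725448608398, 20.248456954956055), 32.905242919921875)
dark [271 222  12  28  67] [276.1 234.5] ((274.9410095214844, 234.95436096191406), (6.842972755432129, 28.457326889038086), 19.29004669189453)
dark [170 233  18  18 191] [179.3 241.6] ((178.5769500732422, 242.1154022216797), (16.473756790161133, 15.689291000366211), 11.309932708740234)
```

View pics/c1.png

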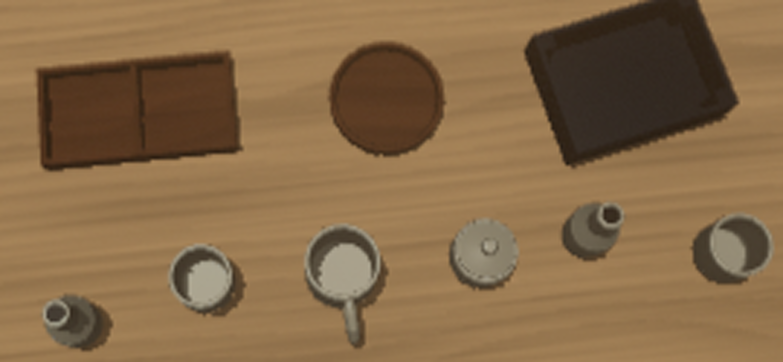

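The crop shows the rims and corners clearly, so I'll convert them to world points.

Run:
```python
from h import *
i=eyes.camera_info("top")
P=dict(vaseL=(57,314,.112),cupL=(202,277,.062),mug=(343,264,.08),mughandle=(354,340,.05),jar=(489,246,.075),vaseR=(610,216,.112),cupR=(739,246,.062),rnd=(387,98,.018),
 ctTL=(38,69,.022),ctTR=(230,52,.022),ctBR=(241,149,.022),ctBL=(44,168,.022),crTL=(527,45,.05),crTR=(697,-5,.05),crBR=(737,103,.05),crBL=(573,166,.05))
W={k:onz(i,(u+.5)/2.9-.5+150,(v+.5)/2.9-.5+130,z) for k,(u,v,z) in P.items()}
for k,w in W.items(): print(k,w.round(4), round(np.hypot(*w[:2]),3))
for t in("ct","cr"):
    TL,TR,BR,BL=[W[t+c][:2] for c in("TL","TR","BR","BL")]
    print(t,(TL+TR+BR+BL)/4,[np.linalg.norm(a-b).round(3) for a,b in((TL,TR),(TR,BR),(BR,BL),(BL,TL))],
     [np.arctan2(*(d:=TL-BL)[::-1]),np.arctan2(*(d:=TR-BR)[::-1]),-np.arctan2(*(d:=TL-TR)),-np.arctan2(*(BL-BR))])
print(onz(i,112,172,.1))
```

```text
vaseL [0.4179 0.3037 0.112 ] 0.517
cupL [0.4434 0.1821 0.062 ] 0.479
mug [0.439  0.0555 0.08  ] 0.442
mughandle [0.3738 0.0522 0.05  ] 0.377
jar [ 0.4417 -0.0761  0.075 ] 0.448
vaseR [ 0.4512 -0.1777  0.112 ] 0.485
cupR [ 0.4194 -0.3025  0.062 ] 0.517
rnd [ 0.6041 -0.0076  0.018 ] 0.604
ctTL [0.6687 0.326  0.022 ] 0.744
ctTR [0.6657 0.139  0.022 ] 0.68
ctBR [0.5677 0.1376 0.022 ] 0.584
ctBL [0.5695 0.326  0.022 ] 0.656
crTL [ 0.6326 -0.1429  0.05  ] 0.649
crTR [ 0.6647 -0.312   0.05  ] 0.734
crBR [ 0.5547 -0.3302  0.05  ] 0.646
crBL [ 0.5113 -0.1681  0.05  ] 0.538
ct [0.61789755 0.2321545 ] [np.float64(0.187), np.float64(0.098), np.float64(0.188), np.float64(0.099)] [np.float64(9.882091881645225e-05), np.float64(0.01494337573443998), np.float64(-0.015855762684831482), np.float64(-0.00908109947201971)]
cr [ 0.59080777 -0.23829392] [np.float64(0.172), np.float64(0.112), np.float64(0.168), np.float64(0.124)] [np.float64(0.20432808691553125), np.float64(0.16410041160910147), np.float64(0.1879295851941769), np.float64(0.2615559670421785)]
[0.60593473 0.44357193 0.1       ]
```

```bash
python3 -m inch '[0,0,0,0.11, 0,0,0,0.11, 0,0,0,0.11, 0,0,0,0.11, 0,0,0,0.11]' 1 30; python3 -m inch '[0,0,0,0.11, 0,0,0,0.11, 0,0,0,0.11, 0,0,0,0.11, 0,0,0,0.113]'
python3 -m inch '[-2.09,1.59,0,0, -2.09,1.59,0,0, -2.09,1.59,0,0, -2.09,1.59,0,0, -2.09,1.59,0,0]'; python3 -m inch '[-2.09,1.59,0,0, -2.09,1.59,0,0, -2.09,1.59,0,0, -2.09,1.59,0,0, -2.09,1.59,0,0]'
python3 - <<'E'
from h import *
i=eyes.camera_info("wrist");print(i, get_state()['joint_pos'])
cv2.imwrite("pics/w1.png",eyes.read_camera("wrist")[:,:,::-1])
s=get_state();print(s['tcp_pos'],s['orientation'],s['joint_pos'])
E
```

```text
clock: 0.52
tcp_pos: [0.2591, 0.513, 0.2418]
orientation: [-0.0, 0.49, 0.872, -0.001]
wrist_force: [0.7, -0.4, 0.9]
finger_gap: 0.0854
grip_force: 0.0
clock: 0.93
tcp_pos: [0.2591, 0.513, 0.2418]
orientation: [0.0, 0.709, 0.705, -0.001]
wrist_force: [0.3, -0.1, -0.6]
finger_gap: 0.0851
grip_force: 0.0
clock: 1.35
tcp_pos: [0.3391, 0.4076, 0.2418]
orientation: [-0.0, 0.707, 0.707, -0.0]
wrist_force: [0.6, -0.4, -0.1]
finger_gap: 0.0854
grip_force: 0.0
clock: 1.77
tcp_pos: [0.4187, 0.303, 0.2419]
orientation: [-0.0, 0.707, 0.707, -0.0]
wrist_force: [0.2, -0.3, -0.1]
finger_gap: 0.0854
grip_force: 0.0
{'fovy': 65.70646984690485, 'cx': 254.74716731168488, 'cy': 190.34989945924696, 'xyz': array([0.41922916, 0.37039491, 0.37368488]), 'orientation': array([1.33711289e-01, 9.91020316e-01, 1.51222838e-04, 3.38309829e-05])} [ 4.71021848e-01  2.01065577e-01 -1.03180780e-01  1.26727229e+00
  6.61635039e-05  2.04177687e+00]
[0.4213744  0.3001205  0.24184638] [ 1.37349274e-03  7.08301490e-01  7.05908556e-01 -4.72533479e-04] [ 0.46527452  0.20176036 -0.10250575  1.26656776 -0.00290477  2.03945503]
```

View pics/w1.png

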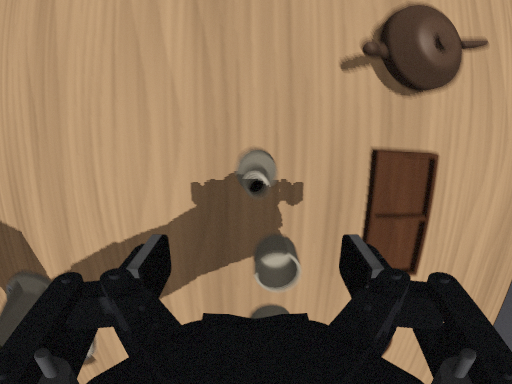

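Wrist view: vase mouth at about (257,186), cup rim at (276,269), and the divided tray on the right with corners around (374,150), (437,153), (411,273) and (365,243).

Run:
```python
from h import *
s=get_state();print(s['tcp_pos'],s['orientation'])
i={'fovy': 65.70646984690485, 'cx': 254.747, 'cy': 190.35, 'xyz': np.array([0.41922916, 0.37039491, 0.37368488]), 'orientation': np.array([1.33711289e-01, 9.91020316e-01,0,0])}
for n,u,v,z in (("vase",257,186,.112),("cup",276,269,.062),("ct",374,150,.022),("ct",437,153,.022)): print(n,onz(i,u,v,z,True).round(4))
```

```text
[0.4213744  0.3001205  0.24184638] [ 1.37349274e-03  7.08301490e-01  7.05908556e-01 -4.72533479e-04]
vase [0.4213 0.3026 0.112 ]
cup [0.4448 0.1864 0.062 ]
ct [0.569  0.3263 0.022 ]
ct [0.6675 0.3265 0.022 ]
```

```bash
python3 -m inch '[0,0.2,2,0, 0,0,2,0, 0,0,2,0, 0,0,2,0, 0,0,2,0]' 1 35; python3 -m inch '[0,0,2,0, 0,0,1.5,0, 0,0,1.2,0, 0,0,0.7,0, 0,0,0,0]'; python3 -m inch '[0,0,0,0, 0,0,0,0, 0,0,0,0, 0,0,0,0, 0,0,0,0]' -1 35;python3 -m inch '[0,0,0,0, 0,0,0,0, 0,0,0,0, 0,0,0,0, 0,0,0,0]'
python3 - <<'E'
from h import *
i=eyes.camera_info("wrist")
cv2.imwrite("pics/w2.png",eyes.read_camera("wrist")[:,:,::-1])
s=get_state();print(s['tcp_pos'],s['finger_gap'],s['grip_force'],s['wrist_force'])
E
```

```text
clock: 2.23
tcp_pos: [0.42, 0.3041, 0.1411]
orientation: [-0.0, 0.707, 0.707, -0.0]
wrist_force: [0.4, -0.4, -0.6]
finger_gap: 0.0856
grip_force: 0.0
clock: 2.65
tcp_pos: [0.419, 0.3037, 0.0865]
orientation: [-0.001, 0.707, 0.707, -0.002]
wrist_force: [-0.1, -0.2, 0.2]
finger_gap: 0.0854
grip_force: 0.0
clock: 3.07
tcp_pos: [0.4206, 0.3045, 0.089]
orientation: [0.0, 0.707, 0.707, 0.001]
wrist_force: [-1.4, 0.8, 0.4]
finger_gap: 0.0257
grip_force: 0.3
clock: 3.48
tcp_pos: [0.4207, 0.3045, 0.0889]
orientation: [0.0, 0.707, 0.707, 0.001]
wrist_force: [0.1, 0.3, 4.5]
finger_gap: 0.0231
grip_force: 37.9
[0.42065709 0.30451379 0.08890139] 0.02333925557458639 37.919374545963365 [-1.63550016 -0.14628514  5.76380705]
```

View pics/w2.png

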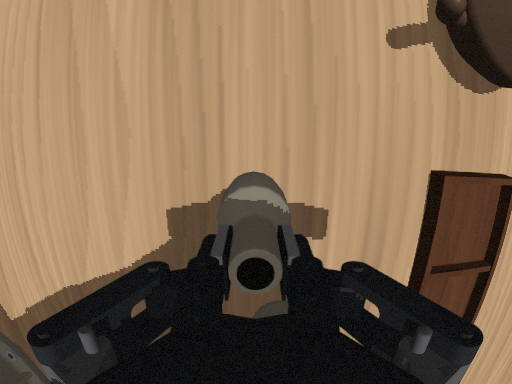

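Vase is gripped in its neck (mouth at (255,273)). Lift and carry to the crate.

```bash
python3 -m inch '[0,0,-1.5,0, 0,0,-3,0, 0,0,-3.5,0, 0,0,-3,0, 0,0,-2,0]'; python3 -m inch '[-1.4,0.4,0,0, -2.6,0.8,0,0, -2.8,0.9,0,0, -2.8,0.9,0,0, -2.8,0.9,0,0]'; python3 -m inch '[-2.8,0.9,0,0, -2.8,0.9,0,0, -2.8,0.9,0,0, -2.8,0.9,0,0, -2.8,0.9,0,0]'; python3 -m inch '[-2.8,0.9,0,0, -2.8,0.9,0,0, -2.8,0.9,0,0, -2.8,0.9,0,0, -2.8,0.9,0,0]'; python3 -m inch '[-2.8,0.9,0,0, -2.8,0.9,0,0, -2.4,0.9,0,0, -1.6,0.8,0,0, -0.8,0.3,0,0]'; python3 -m inch '[0,0,0,-0.06, 0,0,0,-0.07, 0,0,0,-0.06, 0,0,0,0, 0,0,0,0]'
python3 - <<'E'
from h import *
i=eyes.camera_info("wrist");np.save("w3.npy",i,allow_pickle=True)
cv2.imwrite("pics/w3.png",eyes.read_camera("wrist")[:,:,::-1])
s=get_state();print(s['tcp_pos'],s['orientation'],s['finger_gap'],s['grip_force'],s['wrist_force'])
E
```

```text
clock: 3.95
tcp_pos: [0.4208, 0.3044, 0.2208]
orientation: [0.0, 0.707, 0.707, 0.001]
wrist_force: [0.2, 0.4, -2.3]
finger_gap: 0.0233
grip_force: 37.2
clock: 4.37
tcp_pos: [0.459, 0.179, 0.2176]
orientation: [-0.0, 0.707, 0.707, -0.001]
wrist_force: [0.3, -0.3, -2.1]
finger_gap: 0.0235
grip_force: 37.2
clock: 4.78
tcp_pos: [0.504, 0.0388, 0.2176]
orientation: [-0.001, 0.707, 0.707, -0.0]
wrist_force: [1.6, 0.9, -1.8]
finger_gap: 0.0234
grip_force: 37.2
clock: 5.2
tcp_pos: [0.549, -0.1012, 0.2174]
orientation: [-0.001, 0.707, 0.707, -0.0]
wrist_force: [0.1, -0.5, -2.4]
finger_gap: 0.0229
grip_force: 37.2
clock: 5.62
tcp_pos: [0.5876, -0.2062, 0.2168]
orientation: [-0.0, 0.708, 0.706, -0.0]
wrist_force: [1.1, -0.4, -1.8]
finger_gap: 0.0229
grip_force: 37.1
clock: 6.03
tcp_pos: [0.5869, -0.2031, 0.2178]
orientation: [-0.001, 0.637, 0.771, -0.0]
wrist_force: [-0.4, -0.6, -1.6]
finger_gap: 0.0233
grip_force: 37.1
[ 0.58699243 -0.20312471  0.2179033 ] [-5.07656931e-04  6.37280829e-01  7.70631486e-01 -3.50852794e-05] 0.023047021926770616 37.106866051617544 [ 0.34191434 -0.42925303 -1.85219174]
```

View pics/w3.png

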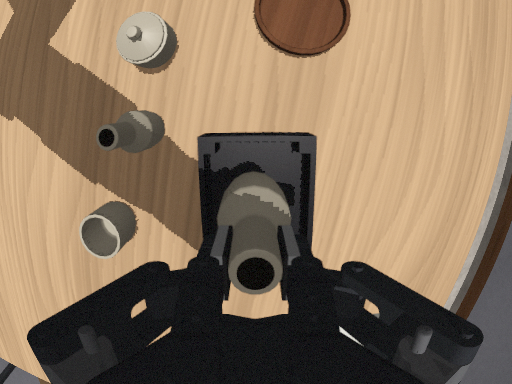

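The crate is below and aligned with the tool: outer rim corners (198,136) and (316,133). Also visible: vase mouth (107,138), cup rim (103,236), jar knob (134,33).

Run:
```python
from h import *
i=np.load("w3.npy",allow_pickle=True).item()
A=onz(i,198,136,.05,True)[:2];B=onz(i,316,133,.05,True)[:2]
d=B-A; th=np.arctan2(d[1],d[0]); print(A,B,np.linalg.norm(d),th)
C=(A+B)/2+.081*np.array([np.sin(th),-np.cos(th)]); print("crate",C)
y=np.array([-np.sin(th),np.cos(th)]); print("slots",C+.033*y,C-.033*y)
for n,u,v,z in(("vase",107,138,.112),("cup",103,236,.062),("jar",134,33,.075)): print(n,onz(i,u,v,z,True))
print(np.arctan2(*rot(get_state()['orientation'])[:2,1][::-1]))
```

```text
[ 0.52279727 -0.17209786] [ 0.64016444 -0.14637909] 0.12015202406703615 0.21572115445957346
crate [ 0.59881906 -0.23836108]
slots [ 0.59175535 -0.20612594] [ 0.60588278 -0.27059621]
vase [ 0.45218698 -0.17871517  0.112     ]
cup [ 0.42650535 -0.30168085  0.062     ]
jar [ 0.44491396 -0.07806683  0.075     ]
0.18886717442976628
```

```bash
python3 -m inch '[-0.3,0.2,2,0, 0,0,2.5,0, 0,0,2.5,0, 0,0,2,0, 0,0,1.3,0]'; python3 -m inch '[0,0,0.9,0, 0,0,0.5,0, 0,0,0.2,0, 0,0,0.1,0, 0,0,0,0]';  python3 -m inch '[0,0,0.05,0, 0,0,0.05,0, 0,0,0,0, 0,0,0,0, 0,0,0,0]'
```

```text
clock: 6.5
tcp_pos: [0.5885, -0.2053, 0.1127]
orientation: [-0.002, 0.637, 0.771, -0.0]
wrist_force: [-0.1, 0.4, -1.8]
finger_gap: 0.0232
grip_force: 37.1
clock: 6.92
tcp_pos: [0.5904, -0.2066, 0.0991]
orientation: [0.001, 0.637, 0.771, 0.0]
wrist_force: [-0.3, -0.1, -1.9]
finger_gap: 0.0234
grip_force: 37.1
clock: 7.33
tcp_pos: [0.59, -0.2063, 0.0975]
orientation: [0.0, 0.637, 0.771, 0.0]
wrist_force: [0.2, -0.1, -1.3]
finger_gap: 0.0229
grip_force: 37.1
```

```bash
python3 -m inch '[0,0,0.1,0, 0,0,0.05,0, 0,0,0,0, 0,0,0,0, 0,0,0,0]';python3 -m inch '[0,0,0.1,0, 0,0,0,0, 0,0,0,0, 0,0,0,0, 0,0,0,0]'
```

```text
clock: 7.75
tcp_pos: [0.5898, -0.2063, 0.0957]
orientation: [-0.0, 0.637, 0.771, 0.0]
wrist_force: [-0.0, 0.6, -1.5]
finger_gap: 0.023
grip_force: 37.1
clock: 8.17
tcp_pos: [0.59, -0.2064, 0.095]
orientation: [0.0, 0.637, 0.771, 0.0]
wrist_force: [-0.8, 0.9, 0.7]
finger_gap: 0.023
grip_force: 37.3
```

```bash
python3 -m inch '[0,0,0.05,0, 0,0,0,0, 0,0,0,0, 0,0,0,0, 0,0,0,0]' 1; python3 -m inch '[0,0,0,0, 0,0,-0.6,0, 0,0,-1.5,0, 0,0,-2.5,0, 0,0,-3,0]';python3 -m inch '[0,0,-3,0, 0,0,-2.4,0, 0.8,-2,0,0, 1.3,-3.2,0,0, 1.3,-3.3,0,0]';python3 -m inch '[1.2,-2.8,0,0, 0.7,-1.7,0,0, 0,0,1,0, 0,0,2,0, 0,0,2,0]'
python3 - <<'E'
from h import *
i=eyes.camera_info("wrist");np.save("w4.npy",i,allow_pickle=True)
cv2.imwrite("pics/w4.png",eyes.read_camera("wrist")[:,:,::-1])
s=get_state();print(s['tcp_pos'],s['orientation'])
E
```

```text
clock: 8.58
tcp_pos: [0.5899, -0.2063, 0.0943]
orientation: [0.0, 0.637, 0.771, 0.0]
wrist_force: [0.2, 0.2, -0.4]
finger_gap: 0.0818
grip_force: 0.0
clock: 9.0
tcp_pos: [0.5886, -0.2057, 0.1697]
orientation: [-0.002, 0.637, 0.771, -0.0]
wrist_force: [0.8, -0.1, -0.3]
finger_gap: 0.0849
grip_force: 0.0
clock: 9.42
tcp_pos: [0.4999, -0.1891, 0.2251]
orientation: [0.001, 0.637, 0.771, 0.0]
wrist_force: [-0.4, 0.3, 1.0]
finger_gap: 0.0852
grip_force: 0.0
clock: 9.83
tcp_pos: [0.4533, -0.1795, 0.175]
orientation: [0.002, 0.637, 0.771, 0.0]
wrist_force: [0.4, -0.1, -1.0]
finger_gap: 0.0851
grip_force: 0.0
[ 0.45111202 -0.17818512  0.17048489] [-1.59380976e-03  6.36943063e-01  7.70909188e-01 -1.33354563e-04]
```

View pics/w4.png

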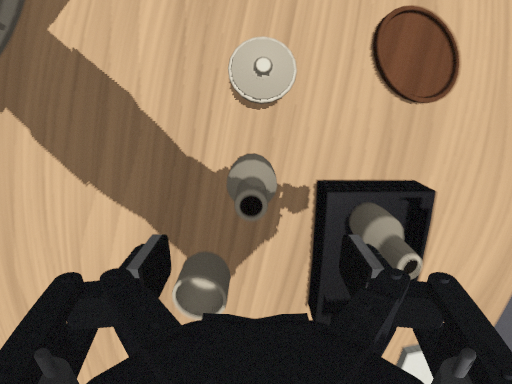

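The first vase stands in the crate (mouth (405,265)) and the second vase's mouth is at (251,205), between the fingers.

```bash
python3 -m inch '[0,0,2,0, 0,0,2.2,0, 0,0,2,0, 0,0,1.5,0, 0,0,0.6,0]';python3 -m inch '[0,0,0.2,0, 0,0,0,0, 0,0,0,0, 0,0,0,0, 0,0,0,0]' -1 35;python3 -m inch '[0,0,0,0, 0,0,0,0, 0,0,0,0, 0,0,0,0, 0,0,0,0]';python3 -m inch '[0,0,0,0, 0,0,-1.5,0, 0,0,-3,0, 0,0,-3,0, 0,0,-3,0]'
```

```text
clock: 10.3
tcp_pos: [0.4516, -0.1783, 0.0894]
orientation: [-0.002, 0.637, 0.771, -0.0]
wrist_force: [-0.1, 0.3, 0.5]
finger_gap: 0.0858
grip_force: 0.0
clock: 10.72
tcp_pos: [0.4528, -0.1792, 0.0903]
orientation: [0.001, 0.637, 0.771, 0.0]
wrist_force: [-1.5, -0.8, 1.0]
finger_gap: 0.0254
grip_force: 0.2
clock: 11.13
tcp_pos: [0.4526, -0.1793, 0.0902]
orientation: [0.001, 0.637, 0.771, 0.0]
wrist_force: [-1.7, 0.0, 6.8]
finger_gap: 0.0227
grip_force: 36.3
clock: 11.55
tcp_pos: [0.4514, -0.1783, 0.1948]
orientation: [-0.001, 0.637, 0.771, 0.0]
wrist_force: [0.8, -0.7, -2.3]
finger_gap: 0.0229
grip_force: 35.4
```

```bash
python3 -m inch '[0,0,-2,0, 0,0,-1,0, -0.6,0.7,0,0, -1.4,1.5,0,0, -2,2.1,0,0]';python3 -m inch '[-2.3,2.5,0,0, -2.3,2.5,0,0, -1.7,1.9,0,0, -1,1.2,0,0, -0.5,0.6,0,0]';python3 -m inch '[0,0,1.5,0, 0,0,2.5,0, 0,0,2.5,0, 0,0,2.5,0, 0,0,1.5,0]';python3 -m inch '[0,0,1,0, 0,0,0.6,0, 0,0,0.2,0, 0,0,0.1,0, 0,0,0,0]'
```

```text
clock: 11.97
tcp_pos: [0.5012, -0.2092, 0.2229]
orientation: [-0.001, 0.637, 0.771, -0.0]
wrist_force: [-0.2, -0.2, -2.1]
finger_gap: 0.0232
grip_force: 35.4
clock: 12.38
tcp_pos: [0.6037, -0.2714, 0.2201]
orientation: [-0.002, 0.637, 0.771, -0.0]
wrist_force: [0.4, -0.1, -2.1]
finger_gap: 0.0234
grip_force: 35.4
clock: 12.8
tcp_pos: [0.6001, -0.269, 0.1129]
orientation: [-0.004, 0.637, 0.771, -0.0]
wrist_force: [-0.3, 0.7, -2.4]
finger_gap: 0.0234
grip_force: 35.3
clock: 13.22
tcp_pos: [0.6027, -0.2705, 0.101]
orientation: [0.001, 0.637, 0.771, 0.0]
wrist_force: [0.2, -0.8, -2.1]
finger_gap: 0.023
grip_force: 35.4
```

```bash
python3 -m inch '[0,0,0.1,0, 0,0,0.1,0, 0,0,0.1,0, 0,0,0,0, 0,0,0,0]';python3 -m inch '[0,0,0.1,0, 0,0,0,0, 0,0,0,0, 0,0,0,0, 0,0,0,0]';python3 -m inch '[0,0,0.1,0, 0,0,0,0, 0,0,0,0, 0,0,0,0, 0,0,0,0]'
```

```text
clock: 13.63
tcp_pos: [0.6022, -0.2702, 0.0975]
orientation: [0.0, 0.637, 0.771, 0.0]
wrist_force: [-0.5, 0.4, -2.3]
finger_gap: 0.023
grip_force: 35.4
clock: 14.05
tcp_pos: [0.6022, -0.2702, 0.0964]
orientation: [0.0, 0.637, 0.771, 0.0]
wrist_force: [-0.4, -0.2, -1.3]
finger_gap: 0.0231
grip_force: 35.3
clock: 14.47
tcp_pos: [0.6023, -0.2704, 0.0963]
orientation: [0.001, 0.637, 0.771, 0.0]
wrist_force: [-1.7, 0.1, 5.6]
finger_gap: 0.023
grip_force: 36.2
```

```bash
python3 -m inch '[0,0,0,0, 0,0,0,0, 0,0,0,0, 0,0,0,0, 0,0,0,0]' 1; python3 -m inch '[0,0,-0.6,0, 0,0,-1.5,0, 0,0,-2.5,0, 0,0,-3,0, 0,0,-3,0]';python3 -m inch '[0,0,-2,0, 0,0,-0.5,0.06, 0,0,0,0.07, 0,0,0,0.06, -0.3,-1.6,0,0]';python3 -m inch '[-0.6,-3.6,0,0, -0.7,-3.8,0,0, -0.7,-3.8,0,0, -0.6,-3.4,0,0, -0.3,-1.8,0,0]';
python3 -m inch '[0,0,1,0, 0,0,2,0, 0,0,1,0, 0,0,0,0, 0,0,0,0]'
python3 - <<'E'
from h import *
i=eyes.camera_info("wrist");np.save("w5.npy",i,allow_pickle=True)
cv2.imwrite("pics/w5.png",eyes.read_camera("wrist")[:,:,::-1])
E
```

```text
clock: 14.88
tcp_pos: [0.6021, -0.2701, 0.095]
orientation: [-0.0, 0.637, 0.771, 0.0]
wrist_force: [1.0, 0.4, -0.2]
finger_gap: 0.0816
grip_force: 0.0
clock: 15.3
tcp_pos: [0.6016, -0.2698, 0.2022]
orientation: [-0.001, 0.637, 0.771, -0.0]
wrist_force: [0.8, -0.8, 0.2]
finger_gap: 0.0855
grip_force: 0.0
clock: 15.72
tcp_pos: [0.588, -0.2729, 0.2266]
orientation: [0.001, 0.707, 0.707, 0.001]
wrist_force: [-0.5, -0.3, -0.5]
finger_gap: 0.0853
grip_force: 0.0
clock: 16.13
tcp_pos: [0.4189, -0.302, 0.2268]
orientation: [-0.0, 0.708, 0.707, -0.0]
wrist_force: [0.5, 0.4, 0.7]
finger_gap: 0.0854
grip_force: 0.0
clock: 16.55
tcp_pos: [0.4223, -0.3016, 0.1857]
orientation: [-0.001, 0.707, 0.707, 0.0]
wrist_force: [0.2, -0.6, 0.1]
finger_gap: 0.0853
grip_force: 0.0
```

View pics/w5.png

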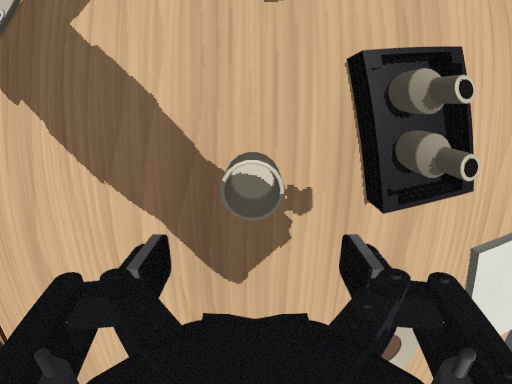

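Both vases stand upright in the crate. The cup rim is centred at (253,190).

Run:
```python
from h import *
i=np.load("w5.npy",allow_pickle=True).item()
print(onz(i,253,190,.062,True),get_state()['tcp_pos'])
```

```text
[ 0.421258   -0.30392471  0.062     ] [ 0.4226618  -0.30200081  0.18639471]
```

```bash
python3 -m inch '[-0.2,-0.1,2,0, 0,0,3,0, 0,0,3,0, 0,0,3,0, 0,0,2,0]';python3 -m inch '[0,0,1.2,0, 0,0,0.6,0, 0,0,0.2,0, 0,0,0,0, 0,0,0,0]';python3 -m inch '[0,0,0,0, 0,0,0,0, 0,0,0,0, 0,0,0,0, 0,0,0,0]' -1 30;python3 -m inch '[0,0,0,0, 0,0,0,0, 0,0,0,0, 0,0,0,0, 0,0,0,0]'
```

```text
clock: 17.02
tcp_pos: [0.4213, -0.3037, 0.0546]
orientation: [-0.0, 0.707, 0.707, 0.0]
wrist_force: [0.5, -0.1, 0.4]
finger_gap: 0.0854
grip_force: 0.0
clock: 17.43
tcp_pos: [0.4221, -0.3048, 0.0374]
orientation: [0.001, 0.707, 0.707, 0.0]
wrist_force: [-0.3, 0.1, 0.3]
finger_gap: 0.0854
grip_force: 0.0
clock: 17.85
tcp_pos: [0.4215, -0.3047, 0.0375]
orientation: [0.001, 0.707, 0.707, -0.0]
wrist_force: [-1.1, 1.0, 5.6]
finger_gap: 0.0582
grip_force: 31.5
clock: 18.27
tcp_pos: [0.4215, -0.3047, 0.0375]
orientation: [0.001, 0.707, 0.707, -0.0]
wrist_force: [-0.9, 1.0, 4.7]
finger_gap: 0.0582
grip_force: 31.5
```

```bash
python3 -m inch '[0,0,-2,0, 0,0,-3.5,0, 0,0,-3.5,0, 0,0,-2.5,0, 0,0,-1.5,0]';python3 -m inch '[1.2,0.5,0,0, 2.2,0.9,0,0, 2.8,1.12,0,0, 2.8,1.12,0,0, 2.8,1.12,0,0]';python3 -m inch '[2.8,1.12,0,0, 2.8,1.12,0,0, 2.8,1.12,0,0, 2.8,1.12,0,0, 2.8,1.12,0,0]';python3 -m inch '[2.8,1.12,0,0, 2.8,1.12,0,0, 2.8,1.12,0,0, 2.8,1.12,0,0, 2.8,1.12,0,0]';python3 -m inch '[2.8,1.12,0,0, 2.8,1.12,0,0, 1.9,0.8,0,0, 1.1,0.4,0,0, 0.5,0.2,0,0]';python3 -m inch '[0,0,0,0, 0,0,0,0, 0,0,0,0, 0,0,0,0, 0,0,0,0]'
python3 - <<'E'
from h import *
i=eyes.camera_info("wrist");np.save("w6.npy",i,allow_pickle=True)
cv2.imwrite("pics/w6.png",eyes.read_camera("wrist")[:,:,::-1])
E
```

```text
clock: 18.68
tcp_pos: [0.4221, -0.3051, 0.17]
orientation: [0.002, 0.707, 0.707, 0.0]
wrist_force: [0.2, -0.3, -1.7]
finger_gap: 0.0577
grip_force: 33.2
clock: 19.1
tcp_pos: [0.4683, -0.184, 0.1652]
orientation: [-0.001, 0.707, 0.707, 0.0]
wrist_force: [1.5, -0.8, -1.2]
finger_gap: 0.0581
grip_force: 33.2
clock: 19.52
tcp_pos: [0.5242, -0.0437, 0.1652]
orientation: [-0.001, 0.707, 0.707, -0.0]
wrist_force: [0.9, 0.4, -1.4]
finger_gap: 0.0581
grip_force: 33.2
clock: 19.93
tcp_pos: [0.5799, 0.0961, 0.165]
orientation: [-0.001, 0.707, 0.707, -0.001]
wrist_force: [0.4, 0.2, -1.2]
finger_gap: 0.058
grip_force: 33.2
clock: 20.35
tcp_pos: [0.6164, 0.1869, 0.1649]
orientation: [-0.001, 0.706, 0.708, -0.001]
wrist_force: [-0.1, -1.2, -2.4]
finger_gap: 0.0581
grip_force: 33.2
clock: 20.77
tcp_pos: [0.617, 0.1838, 0.1666]
orientation: [0.0, 0.708, 0.707, 0.0]
wrist_force: [-0.0, -0.6, -1.0]
finger_gap: 0.0579
grip_force: 33.2
```

View pics/w6.png

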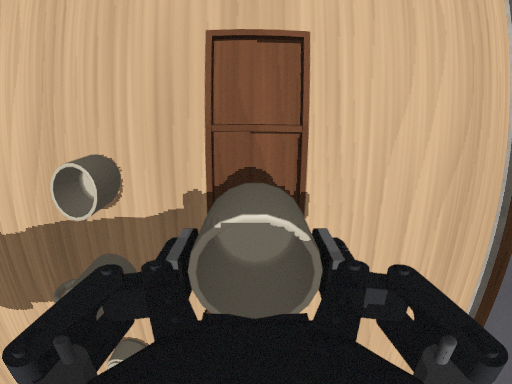

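Tray in view: outer far corners (207,31) and (310,32), divider along row ~128 from column 210 to 304. The other cup's rim is at (75,192).

Run:
```python
from h import *
i=np.load("w6.npy",allow_pickle=True).item()
for p in((207,31),(310,32),(206,128),(308,128),(256,128)): print(p,onz(i,*p,.022,True).round(4))
print("cup",onz(i,75,192,.062,True))
```

```text
(207, 31) [0.5737 0.3283 0.022 ]
(310, 32) [0.6693 0.3277 0.022 ]
(206, 128) [0.5724 0.2356 0.022 ]
(308, 128) [0.6676 0.2355 0.022 ]
(256, 128) [0.619 0.235 0.022]
cup [0.4482012  0.18484778 0.062     ]
```

```bash
python3 -m inch '[0.3,0.3,1.5,0, 0,0,2.5,0, 0,0,2.5,0, 0,0,2.5,0, 0,0,1.5,0]';python3 -m inch '[0,0,0.8,0, 0,0,0.4,0, 0,0,0.2,0, 0,0,0.1,0, 0,0,0,0]';python3 -m inch '[0,0,0.1,0, 0,0,0.05,0, 0,0,0,0, 0,0,0,0, 0,0,0,0]'
```

```text
clock: 21.23
tcp_pos: [0.6187, 0.1871, 0.0587]
orientation: [-0.001, 0.707, 0.707, -0.001]
wrist_force: [-0.5, -0.3, -3.2]
finger_gap: 0.0582
grip_force: 33.1
clock: 21.65
tcp_pos: [0.621, 0.188, 0.0475]
orientation: [0.001, 0.707, 0.707, 0.001]
wrist_force: [-0.6, 0.8, -1.2]
finger_gap: 0.0579
grip_force: 33.1
clock: 22.07
tcp_pos: [0.6202, 0.1879, 0.045]
orientation: [0.0, 0.707, 0.707, 0.0]
wrist_force: [0.0, -0.7, -2.7]
finger_gap: 0.058
grip_force: 33.1
```

```bash
python3 -m inch '[0,0,0.1,0, 0,0,0,0, 0,0,0,0, 0,0,0,0, 0,0,0,0]';python3 -m inch '[0,0,0.1,0, 0,0,0,0, 0,0,0,0, 0,0,0,0, 0,0,0,0]'
```

```text
clock: 22.48
tcp_pos: [0.6201, 0.1879, 0.0438]
orientation: [-0.0, 0.707, 0.707, 0.0]
wrist_force: [-0.2, -0.5, -1.8]
finger_gap: 0.0582
grip_force: 33.2
clock: 22.9
tcp_pos: [0.6202, 0.1879, 0.0436]
orientation: [0.0, 0.707, 0.707, 0.0]
wrist_force: [-2.9, -0.9, 5.4]
finger_gap: 0.0581
grip_force: 33.7
```

```bash
python3 -m inch '[0,0,0,0, 0,0,0,0, 0,0,0,0, 0,0,0,0, 0,0,0,0]' 1; python3 -m inch '[0,0,-0.6,0, 0,0,-1.5,0, 0,0,-2.5,0, 0,0,-3,0, 0,0,-2.4,0]';python3 -m inch '[0,-2,0,0, -0.1,-3.5,0,0, -0.1,-3.8,0,0, -0.1,-3.8,0,0, 0,-2.7,0,0]';python3 -m inch '[0,-1.6,0,0, 0,0,0,0, 0,0,0,0, 0,0,0,0, 0,0,0,0]'
python3 - <<'E'
from h import *
i=eyes.camera_info("wrist");np.save("w7.npy",i,allow_pickle=True)
cv2.imwrite("pics/w7.png",eyes.read_camera("wrist")[:,:,::-1])
E
```

```text
clock: 23.32
tcp_pos: [0.6201, 0.1878, 0.0426]
orientation: [-0.0, 0.707, 0.707, -0.0]
wrist_force: [-0.3, -0.2, -0.2]
finger_gap: 0.0853
grip_force: 0.0
clock: 23.73
tcp_pos: [0.6203, 0.1879, 0.1449]
orientation: [0.0, 0.707, 0.707, 0.0]
wrist_force: [0.4, -0.3, 0.5]
finger_gap: 0.0852
grip_force: 0.0
clock: 24.15
tcp_pos: [0.4587, 0.1845, 0.1429]
orientation: [-0.001, 0.707, 0.707, -0.001]
wrist_force: [-0.9, -0.5, -0.3]
finger_gap: 0.0852
grip_force: 0.0
clock: 24.57
tcp_pos: [0.4478, 0.185, 0.1432]
orientation: [0.0, 0.707, 0.707, 0.001]
wrist_force: [0.5, -0.8, -0.0]
finger_gap: 0.0853
grip_force: 0.0
```

View pics/w7.png

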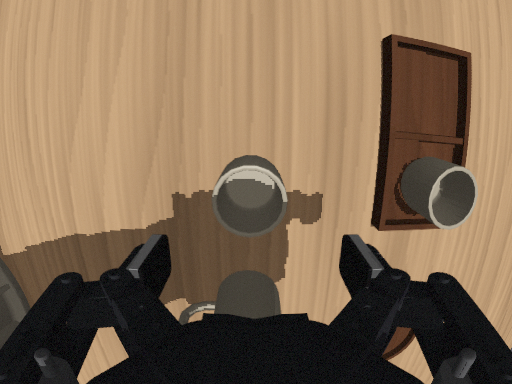

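First cup stands in the near compartment; the other cup's rim is at (250,200), so it is at about (0.4445, 0.186).

```bash
python3 -m inch '[0.1,-0.25,1.5,0, 0,0,2.5,0, 0,0,2.5,0, 0,0,2,0, 0,0,1.2,0]';python3 -m inch '[0,0,0.6,0, 0,0,0.3,0, 0,0,0,0, 0,0,0,0, 0,0,0,0]';python3 -m inch '[0,0,0,0, 0,0,0,0, 0,0,0,0, 0,0,0,0, 0,0,0,0]' -1 30;python3 -m inch '[0,0,0,0, 0,0,0,0, 0,0,0,0, 0,0,0,0, 0,0,0,0]'
```

```text
clock: 25.03
tcp_pos: [0.4432, 0.1854, 0.0433]
orientation: [-0.001, 0.707, 0.707, -0.001]
wrist_force: [-0.5, 0.0, 0.6]
finger_gap: 0.0857
grip_force: 0.0
clock: 25.45
tcp_pos: [0.4446, 0.1861, 0.0377]
orientation: [0.0, 0.707, 0.707, 0.001]
wrist_force: [0.5, 0.7, 0.6]
finger_gap: 0.0853
grip_force: 0.0
clock: 25.87
tcp_pos: [0.4441, 0.186, 0.0377]
orientation: [0.0, 0.707, 0.707, 0.001]
wrist_force: [-0.9, -0.9, 5.7]
finger_gap: 0.0569
grip_force: 31.8
clock: 26.28
tcp_pos: [0.4441, 0.186, 0.0377]
orientation: [0.0, 0.707, 0.707, 0.001]
wrist_force: [-0.9, -0.7, 5.2]
finger_gap: 0.0575
grip_force: 31.8
```

```bash
python3 -m inch '[0,0,-1.5,0, 0,0,-3,0, 0,0,-3,0, 0,0,-2.3,0, 0,0,-1.2,0]';python3 -m inch '[0.5,0.9,0,0, 1,1.9,0,0, 1.3,2.4,0,0, 1.4,2.6,0,0, 1.4,2.6,0,0]';python3 -m inch '[1.4,2.6,0,0, 1.2,2.2,0,0, 0.8,1.6,0,0, 0.5,0.8,0,0, 0,0,0,0]';python3 -m inch '[0,0,1.5,0, 0,0,2.5,0, 0,0,2.5,0, 0,0,1.8,0, 0,0,0.9,0]';python3 -m inch '[0,0,0.4,0, 0,0,0.2,0, 0,0,0.1,0, 0,0,0,0, 0,0,0,0]'
```

```text
clock: 26.7
tcp_pos: [0.4449, 0.1862, 0.1499]
orientation: [0.001, 0.707, 0.707, 0.002]
wrist_force: [0.6, 0.8, -1.9]
finger_gap: 0.0574
grip_force: 33.0
clock: 27.12
tcp_pos: [0.5485, 0.2426, 0.1453]
orientation: [-0.0, 0.707, 0.707, -0.0]
wrist_force: [1.0, 1.1, -0.7]
finger_gap: 0.0573
grip_force: 32.9
clock: 27.53
tcp_pos: [0.6212, 0.2819, 0.1439]
orientation: [-0.0, 0.707, 0.707, -0.0]
wrist_force: [0.6, 0.1, -1.6]
finger_gap: 0.0575
grip_force: 32.9
clock: 27.95
tcp_pos: [0.6167, 0.28, 0.0503]
orientation: [-0.002, 0.707, 0.707, -0.003]
wrist_force: [-0.4, -0.1, -1.7]
finger_gap: 0.0574
grip_force: 32.9
clock: 28.37
tcp_pos: [0.6205, 0.2812, 0.0492]
orientation: [0.001, 0.707, 0.707, 0.001]
wrist_force: [0.2, -0.3, -1.2]
finger_gap: 0.0573
grip_force: 32.9
```

```bash
python3 -m inch '[0,0,0.1,0, 0,0,0.1,0, 0,0,0.1,0, 0,0,0.1,0, 0,0,0,0]';python3 -m inch '[0,0,0.1,0, 0,0,0,0, 0,0,0,0, 0,0,0,0, 0,0,0,0]';python3 -m inch '[0,0,0.1,0, 0,0,0,0, 0,0,0,0, 0,0,0,0, 0,0,0,0]'
```

```text
clock: 28.78
tcp_pos: [0.6196, 0.2809, 0.0438]
orientation: [0.0, 0.707, 0.707, 0.0]
wrist_force: [-0.9, 0.4, -0.7]
finger_gap: 0.0573
grip_force: 32.9
clock: 29.2
tcp_pos: [0.6197, 0.2809, 0.0438]
orientation: [0.0, 0.707, 0.707, 0.0]
wrist_force: [-2.3, -0.7, 5.4]
finger_gap: 0.0572
grip_force: 33.4
clock: 29.62
tcp_pos: [0.6197, 0.2809, 0.0437]
orientation: [0.0, 0.707, 0.707, 0.0]
wrist_force: [-4.7, -1.0, 10.0]
finger_gap: 0.0576
grip_force: 33.8
```

```bash
python3 -m inch '[0,0,-0.1,0, 0,0,0,0, 0,0,0,0, 0,0,0,0, 0,0,0,0]' 1; python3 -m inch '[0,0,-0.6,0, 0,0,-1.5,0, 0,0,-3,0, 0,0,-3.4,0, 0,0,-3.2,0]';python3 -m inch '[-1.5,-0.7,0,0, -2.5,-1.2,0,0, -3,-1.5,0,0, -3,-1.5,0,0, -3,-1.5,0,0]';python3 -m inch '[-3,-1.5,0,0, -3,-1.5,0,0, -3,-1.5,0,0, -3,-1.5,0,0, -3,-1.5,0,0]';python3 -m inch '[-3,-1.5,0,0, -2.4,-1.2,0,0, -1.6,-0.7,0,0, -0.8,-0.4,0,0, 0,0,0,0]'
python3 - <<'E'
from h import *
i=eyes.camera_info("wrist");np.save("w8.npy",i,allow_pickle=True)
cv2.imwrite("pics/w8.png",eyes.read_camera("wrist")[:,:,::-1])
E
```

```text
clock: 30.03
tcp_pos: [0.6195, 0.2808, 0.0424]
orientation: [-0.0, 0.707, 0.707, -0.0]
wrist_force: [-1.0, -0.2, -0.8]
finger_gap: 0.0854
grip_force: 0.0
clock: 30.45
tcp_pos: [0.6192, 0.2807, 0.1611]
orientation: [-0.0, 0.707, 0.707, -0.0]
wrist_force: [0.7, 0.3, -0.3]
finger_gap: 0.0852
grip_force: 0.0
clock: 30.87
tcp_pos: [0.5549, 0.1499, 0.1602]
orientation: [0.0, 0.707, 0.707, 0.0]
wrist_force: [-0.1, -0.6, -0.1]
finger_gap: 0.0851
grip_force: 0.0
clock: 31.28
tcp_pos: [0.4798, -0.0003, 0.1604]
orientation: [0.0, 0.707, 0.707, 0.0]
wrist_force: [-0.6, 0.1, -0.2]
finger_gap: 0.0856
grip_force: 0.0
clock: 31.7
tcp_pos: [0.4422, -0.0784, 0.1602]
orientation: [0.0, 0.708, 0.706, 0.0]
wrist_force: [1.0, 0.2, 0.1]
finger_gap: 0.0855
grip_force: 0.0
```

View pics/w8.png

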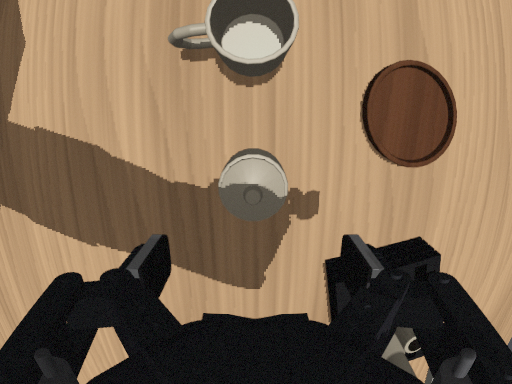

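The jar's knob is at (253,196) and the round tray's rim is centred at about (409,113).

Run:
```python
from h import *
i=np.load("w8.npy",allow_pickle=True).item()
print(onz(i,253,195,.075,True),get_state()['tcp_pos'])
a=onz(i,362,113,.018,True);b=onz(i,456,111,.018,True);c=onz(i,411,60,.018,True);d=onz(i,408,166,.018,True)
print(a,b,(a+b)/2,c,d,(c+d)/2)
```

```text
[ 0.44165344 -0.07432515  0.075     ] [ 0.44274942 -0.07752558  0.16017088]
[ 0.54529238 -0.01027345  0.018     ] [0.65950749 0.0014858  0.018     ] [ 0.60239993 -0.00439383  0.018     ] [0.59915329 0.04801332 0.018     ] [ 0.60069979 -0.06080662  0.018     ] [ 0.59992654 -0.00639665  0.018     ]
```

```bash
python3 -m inch '[0.2,-0.1,1.5,0, 0,0,3,0, 0,0,3,0, 0,0,2.5,0, 0,0,1.6,0]';python3 -m inch '[0,0,0.8,0, 0,0,0.5,0, 0,0,0.2,0, 0,0,0,0, 0,0,0,0]';python3 -m inch '[0,0,0,0, 0,0,0,0, 0,0,0,0, 0,0,0,0, 0,0,0,0]' -1 35;python3 -m inch '[0,0,0,0, 0,0,0,0, 0,0,0,0, 0,0,0,0, 0,0,0,0]'
```

```text
clock: 32.17
tcp_pos: [0.441, -0.0734, 0.0415]
orientation: [-0.001, 0.706, 0.708, -0.0]
wrist_force: [-0.2, -0.7, 0.1]
finger_gap: 0.0856
grip_force: 0.0
clock: 32.58
tcp_pos: [0.4426, -0.0752, 0.0297]
orientation: [0.001, 0.707, 0.707, 0.0]
wrist_force: [1.0, 0.3, -0.4]
finger_gap: 0.0853
grip_force: 0.0
clock: 33.0
tcp_pos: [0.4421, -0.0754, 0.0297]
orientation: [0.001, 0.707, 0.707, 0.0]
wrist_force: [-1.2, -0.1, 5.5]
finger_gap: 0.0588
grip_force: 37.3
clock: 33.42
tcp_pos: [0.4421, -0.0754, 0.0297]
orientation: [0.001, 0.707, 0.707, 0.0]
wrist_force: [-1.5, 0.8, 6.2]
finger_gap: 0.0584
grip_force: 37.3
```

```bash
python3 -m inch '[0,0,-1.5,0, 0,0,-2.5,0, 0,0,-3,0, 0,0,-2,0, 0,0,-1,0]';python3 -m inch '[0.3,0.7,0,0, 0.7,1.7,0,0, 1,2.3,0,0, 1,2.4,0,0, 1,2.4,0,0]';python3 -m inch '[1,2.4,0,0, 0.9,2,0,0, 0.6,1.4,0,0, 0.4,0.7,0,0, 0,0,0,0]';python3 -m inch '[0,0,1.2,0, 0,0,2,0, 0,0,2,0, 0,0,1.6,0, 0,0,0.9,0]';python3 -m inch '[0,0,0.4,0, 0,0,0.2,0, 0,0,0.1,0, 0,0,0,0, 0,0,0,0]'
```

```text
clock: 33.83
tcp_pos: [0.4429, -0.0756, 0.1317]
orientation: [0.002, 0.707, 0.707, 0.001]
wrist_force: [0.7, -0.3, -2.3]
finger_gap: 0.0586
grip_force: 39.5
clock: 34.25
tcp_pos: [0.5372, -0.0344, 0.1275]
orientation: [-0.001, 0.707, 0.707, -0.0]
wrist_force: [-0.2, -0.3, -2.5]
finger_gap: 0.0586
grip_force: 39.4
clock: 34.67
tcp_pos: [0.6025, -0.0052, 0.1272]
orientation: [-0.001, 0.707, 0.708, -0.0]
wrist_force: [-0.0, -0.2, -2.5]
finger_gap: 0.0586
grip_force: 39.4
clock: 35.08
tcp_pos: [0.5988, -0.0062, 0.0492]
orientation: [-0.002, 0.707, 0.707, -0.001]
wrist_force: [-0.5, 0.5, -2.1]
finger_gap: 0.0583
grip_force: 39.4
clock: 35.5
tcp_pos: [0.6023, -0.0063, 0.0458]
orientation: [0.001, 0.707, 0.707, 0.001]
wrist_force: [0.1, -0.4, -1.9]
finger_gap: 0.0586
grip_force: 39.4
```

```bash
python3 -m inch '[0,0,0.2,0, 0,0,0.2,0, 0,0,0.1,0, 0,0,0.1,0, 0,0,0,0]';python3 -m inch '[0,0,0.1,0, 0,0,0,0, 0,0,0,0, 0,0,0,0, 0,0,0,0]';python3 -m inch '[0,0,0.1,0, 0,0,0,0, 0,0,0,0, 0,0,0,0, 0,0,0,0]'
```

```text
clock: 35.92
tcp_pos: [0.6014, -0.0061, 0.0385]
orientation: [-0.0, 0.707, 0.707, -0.0]
wrist_force: [-0.3, -0.3, -2.1]
finger_gap: 0.0587
grip_force: 39.4
clock: 36.33
tcp_pos: [0.6017, -0.0061, 0.0378]
orientation: [0.0, 0.707, 0.707, 0.0]
wrist_force: [-0.2, -0.9, -2.5]
finger_gap: 0.0585
grip_force: 39.5
clock: 36.75
tcp_pos: [0.6017, -0.0061, 0.0378]
orientation: [0.0, 0.707, 0.707, 0.0]
wrist_force: [-2.8, 0.4, 5.4]
finger_gap: 0.0585
grip_force: 40.2
```

```bash
python3 -m inch '[0,0,0,0, 0,0,0,0, 0,0,0,0, 0,0,0,0, 0,0,0,0]' 1; python3 -m inch '[0,0,-0.6,0, 0,0,-1.5,0, 0,0,-3,0, 0,0,-4,0, 0,0,-4,0]';python3 -m inch '[0,0,-4,0, 0,0,-2,0, 0,-2,0,0, 0,-3,0,0, 0,-3,0,0]';python3 -m inch '[0,-3,0,0, 0,-3,0,0, 0,-2,0,0, 0,-1,0,0, 0,0,0,0]'
python3 - <<'E'
from h import *
a=eyes.read_camera("top")[:,:,::-1]; b=eyes.read_camera("side")[:,:,::-1]
a=cv2.resize(a[110:270,80:440],(800,356)); b=cv2.resize(b[80:310,130:440],(323,240))
c=np.zeros((600,800,3),np.uint8); c[:356]=a; c[358:598,:323]=b
i=eyes.camera_info("wrist"); w=eyes.read_camera("wrist")[:,:,::-1]; c[358:598,330:650]=cv2.resize(w,(320,240)); cv2.imwrite("pics/f.png",c)
E
```

```text
clock: 37.17
tcp_pos: [0.6017, -0.0061, 0.0367]
orientation: [-0.0, 0.707, 0.707, 0.0]
wrist_force: [-0.4, 0.8, 0.5]
finger_gap: 0.0852
grip_force: 0.0
clock: 37.58
tcp_pos: [0.6006, -0.006, 0.1686]
orientation: [-0.001, 0.707, 0.707, -0.001]
wrist_force: [-0.1, -0.3, 1.1]
finger_gap: 0.0854
grip_force: 0.0
clock: 38.0
tcp_pos: [0.5214, -0.0062, 0.2286]
orientation: [0.001, 0.707, 0.707, 0.001]
wrist_force: [-0.1, -0.6, 0.9]
finger_gap: 0.0854
grip_force: 0.0
clock: 38.42
tcp_pos: [0.4301, -0.006, 0.2285]
orientation: [0.0, 0.707, 0.707, 0.0]
wrist_force: [1.2, -0.3, 0.1]
finger_gap: 0.0853
grip_force: 0.0
```

View pics/f.png

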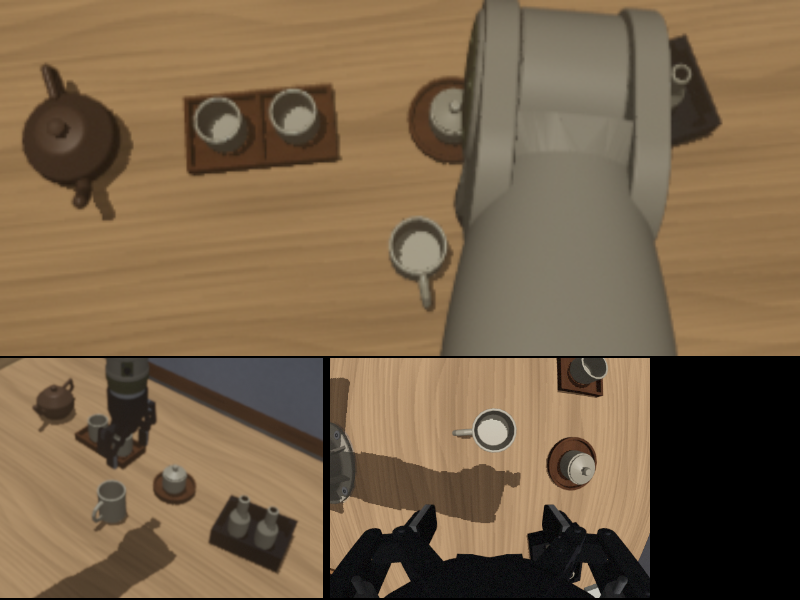

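All five pieces stand upright in their trays. The cups are at (220,122) and (293,115), the jar at (455,105), and the vases in the crate. The mug and teapot are unmoved and the gripper is clear.

```bash
python3 -c "
from workcell import env
print(env.hand_in())"
```

```text
the job is handed in; nothing more can be done
None
```

I handed the job in at about 38 s of the 131 s allowed: the last pictures show both cups in their compartments, both vases in the crate and the jar in the round tray, all upright, with the mug and teapot where they stood; the hand-in gave no verdict.

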